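# Fit the vertebra carousel on the splined spindle of the leaning inspection stand

### The job

Put the bone carousel on the splined spindle of the leaning inspection stand: turn it so that its T-shaped bore matches the spindle's teeth, and slide it fully home. Then turn it, with the spindle, until the plate's pointer stands at the stand's index finger, and let go. Keep the bones upward, never tipping the carousel far over, and leave the other things on the table where they are.

Things in the scene. Friction and masses are not known exactly. Their poses are not given: they have to be found in the camera images.
- carousel: Loose carousel, about 0.26 kg: round black plate, 150 mm across, 6 mm thick, with a grey square boss, 40 x 40 mm, in its centre, faces square to x and y. Eight small vertebrae, up to 16 mm above the underside, stand on the plate 49 to 66 mm from the centre, 28 degrees either side of the x and y directions. Starts flat on the table. Origin: centre of the plate's underside; z: axis of the bore, up through the boss.
- boss_top (a point): Centre of the boss's top, 51 mm above the carousel's underside; axes as the carousel's. A T-shaped bore goes through boss and plate: a square core 19 x 19 mm and three slots 9 mm wide that reach 15.5 mm from the centre, towards the carousel's +x, +y and -y (none towards -x).
- pointer (a point): Outer end of the carousel's pointer, a black tab 7 mm wide on the plate's rim at the carousel's +x, 92 mm from the centre.
- head: Aluminium head of the inspection stand, which is fixed to the table. Origin: centre of the spindle's shoulder, 105 mm above the table. z: the spindle's axis, up and leaning 25 degrees from vertical, roughly away from the robot (within 30 degrees). x points uphill, to the index finger. The stand's grey base reaches 110 mm from the origin to the uphill side, 60 mm to the other, 65 mm sideways.
- index (a point): Inner face of the stand's index finger (5 mm wide, 16 mm tall, on an arm of the head): 104 mm from the spindle's axis along the head's x, 20 mm above the shoulder. The finger's top is 26 mm above the shoulder. It does not turn with the spindle.
- spindle: Steel spindle in the head; origin and z as head. Its shoulder, a disc 52 mm across, carries the plate's underside when fully home. Turns about z with a light drag (0.06 N m) and stays where left. Its x lies along the head's x at the index; it starts 0.45 to 1.25 rad counter-clockwise of that, seen from above; stops at -0.8 and 1.6 rad.
- spindle_tip (a point): Top end of the spindle, 36 mm above the shoulder. Round core 16 mm across with three teeth 6 mm wide, 14 mm from the axis to their outer faces, towards the spindle's +x, +y and -y (none to -x). Teeth are full up to 29 mm above the shoulder, narrower to 33 mm. The carousel goes on in one position only, its x along the spindle's x, with 1.5 mm play each side.
- case: Bystander: clear display case on a black base, 110 x 110 x 143 mm high. Origin: centre of its underside.
- jar: Bystander: lidded jar, 56 mm across, 85 mm high. Origin: centre of its underside.
- finds_tray: Bystander: open cardboard tray with bones, 130 (x) x 100 (y) x 30 mm. Origin: centre of its underside.
- caliper: Bystander: steel caliper lying flat, 150 mm long along its y, 8 mm thick at most. Origin: middle of its beam, on the underside.
There are look-alikes about, which are no part of the job. Of the things that look like the part that bears head, the smallest one is meant.

How it is judged:
At the end, for the whole second after the job is handed in: The carousel sits fully home on the spindle (its origin within 5 mm of the shoulder's centre, axes within 4.5 degrees), its pointer within 10 degrees of the index finger, at rest and released (distance between carousel and spindle below 0.005 m and angle between the z axis of carousel and the z axis of spindle, either way round below 0.08 rad and angle between the x axis of carousel and the x axis of head, either way round below 0.175 rad and linear speed of carousel below 0.02 m/s and angular speed of carousel below 0.1 rad/s); the robot touches nothing.
It fails at once if the carousel is tipped more than 60 degrees from level (angle between carousel's own z axis and vertical above 1.05 rad).
It fails at once if a bystander (case, jar, finds tray or caliper) is moved more than 30 mm (distance of any of case, jar, finds_tray, caliper from where it was at the start of the episode above 0.03 m).
It also fails if it takes over 51 s, if anything falls off the work surface, if the arm or the gripper's body presses on something with over 40 N, if the wrist force passes 120 N, or if a joint passes its speed limit or range.

### The arm

A 6-joint arm with a two-finger parallel gripper is mounted at the origin on the work surface. World frame = base frame: x ahead of the robot, y to its left, z up, the work surface at z = 0. Lengths are in m, angles in rad, forces in N, time in s.
With the tool pointing down it reaches from about 0.25 to 0.775 m from the base axis. Payload 4 kg.
Tool frame: the origin (TCP) lies midway between the tips of the shut fingers; the grasp point (between the pads) lies 19 mm behind it; z points along the fingers, y is the line along which they close (so a half turn about z gives the same grasp; the last joint's range is limited). The gripper opens to 94 mm and grips with 3 to 60 N. Pads are 16 mm wide; open, the fingers measure 119 mm over their backs; the gripper's body (75 mm by 177 mm) begins 78 mm behind the grasp point.
Start: joints at [-1.209, 0.087, 1.371, -0, 1.684, -0.103], TCP at [0.247, -0.492, 0.206] pointing down, gripper open.
Joint ranges: [-3.1, 3.1], [-0.76, 2.03], [0.27, 2.55], [-1.08, 4.22], [0.17, 2.65], [-2.57, 2.57]. Speed limits (rad/s): [2.79, 2.79, 3.14, 3.14, 3.14, 3.14].

### API

Orientations are given as a rotation vector (axis times angle).
In Python, from station import manip gives the robot as it stands. The module is installed in compiled form; this text tells all that it offers.
- The arm moves only by the tool jog_arm, never from a script. Its argument "deltas" is text: rows parted by semicolons, each of 5 numbers parted by spaces: the finger opening in mm, from 0 to 94, then the shift along the world's x, y, z in units of 30 mm (1.0 is 30 mm), then the turn about the world's z in units of 6 degrees (1.0 is 6 degrees). In form: hand tx ty tz twist; .... A call has exactly 10 rows; each row shifts and turns the commanded pose from where the row before left it; what a row does not reach is not made up. A row lasts 1/8 s, in which the tool goes at most 62.5 mm and 10.7 degrees, less where a joint would pass 70% of its speed; a pose out of reach is approached as far as the arm can. A call is refused whole if a number of a shift passes 1 or a number of a turn 1, either way. A call with a gripper value outside its range is refused whole. The fingers move at their own pace and stop on an object; the grip force is fixed at half the most. Time passes only in rows, so rows that do not move let the fingers close, or fill a call up. It gives the time, the measured TCP pose, the force, the opening and the grip force at its end, in the units of the state.
- manip.get_obs(): the state, without advancing time (a new reading comes with each control period).
- manip.grab_frame(name): name is "scene" or "top" or "wrist"; returns a dict with "image" (400x640x3 uint8, blue, green, red), "mtx" (3x3 intrinsics, pixels), "R" (3x3) and "t" (3): a world point X has camera coordinates R X + t. Camera axes: x right, y down, z forward; pixel columns grow to the right and rows downward; lengths in m; the calibration is good to about 2 mm. A picture is of the moment at which its call begins. There is no depth.
- manip.finish_job(): hands the job in; it is judged then, once.
Trained networks look in a picture, given as the dict that the camera call returned (one of the last four; its "shot" number tells which), for a name from the list of things; names that differ only in an ending like _2 or _b are one class to them, and where a whole thing is asked for, a point or a joint stands for the part that bears it (a point fixed in the world has none). Each returns a list of dicts, best first, with "confidence" (0 to 1); they miss things now and then, are a little off and sometimes report something else, mostly with a low value. They report only what shows in the picture. A call takes as long as a camera call. They do not tell look-alikes from the thing itself.
- manip.find_in(picture, thing): "box" ([left, top, right, bottom] in pixels, round what is visible of it).
- manip.cut_out(picture, thing): "region" (400x640 bool, what is visible of it) and "box" ([left, top, right, bottom] in pixels, round what is visible of it).
- manip.pinpoint(picture, thing): "at" ([column, row] in pixels: a listed point, or the origin of a listed thing).
The state is a dict: "t": time; "joint_pos": joint angles; "joint_velocities": joint speeds; "tau": joint torques, N m; "tcp_pos": TCP position; "ee_rot": TCP orientation; "wrist_force": force on the tool from outside, world axes, zero at the start; "torque": the same for the moment, N m; "finger_gap": finger opening in m; "grip_force": force on a finger pad.
Only numpy, scipy, OpenCV 4.12 (cv2) and the standard library are available. Lean on these libraries where they do the work, as an engineer would, in place of code of your own. Each camera call takes 0.05 s, during which the arm holds its last target. There are 200 camera calls.

## Working session

There is one attempt and no reset: what is moved stays moved. The work goes in short steps, Python scripts to look and compute and a tool call to move; the robot and the scene stay as the last step left them, time stands still between calls to the robot, and variables do not carry over. Pictures are saved under pics/ and viewed, at most 10 in all, crops included, and the job is handed in when it is done.

Besides the shell and the picture viewer there is one more tool, called after "Request:" as name(argument=value, ...) on one line, values as JSON. jog_arm: Moves the arm, as the interface text tells. Its arguments: {"type":"object","properties":{"deltas":{"type":"string"}},"required":["deltas"]}

```bash
mkdir -p pics
cat > h.py <<'E'
import numpy as np, cv2
from station import manip as m
def proj(f,X):
    c=f["R"]@np.asarray(X,float)+f["t"]; p=f["mtx"]@c; return p[:2]/p[2]
def ray(f,uv):
    d=f["R"].T@np.linalg.solve(f["mtx"],[uv[0],uv[1],1.]); return -f["R"].T@f["t"], d/np.linalg.norm(d)
def atz(f,uv,z):
    o,d=ray(f,uv); return o+d*(z-o[2])/d[2]
def tri(obs):  # [(frame,uv)] -> point, residual
    A=np.zeros((3,3));b=np.zeros(3);L=[ray(*x) for x in obs]
    for o,d in L: P=np.eye(3)-np.outer(d,d);A+=P;b+=P@o
    X=np.linalg.solve(A,b); return X,[round(float(np.linalg.norm(proj(f,X)-uv)),1) for f,uv in obs]
E
python3 - <<'E'
from h import *
np.set_printoptions(precision=3,suppress=True)
for n in("scene","top"):
    f=m.grab_frame(n);cv2.imwrite(f"pics/{n}0.png",f["image"])
    print(n,"cam",-f["R"].T@f["t"])
    for k in("carousel","boss_top","pointer","head","index","spindle","spindle_tip","case","jar","finds_tray","caliper"):
        print(k,[(np.round(d["at"]).tolist(),round(d["confidence"],2)) for d in m.pinpoint(f,k)],[np.round(d["box"]).tolist() for d in m.find_in(f,k)][:3])
E
```

```text
scene cam [1.172 0.788 1.151]
carousel [([359.0, 274.0], 0.73)] [[332.0, 254.0, 388.0, 296.0], [340.0, 331.0, 408.0, 395.0]]
boss_top [([359.0, 265.0], 0.6)] [[332.0, 251.0, 386.0, 297.0]]
pointer [([330.0, 260.0], 0.97)] [[328.0, 250.0, 384.0, 297.0]]
head [([324.0, 104.0], 0.98), ([272.0, 166.0], 0.65), ([444.0, 219.0], 0.57)] [[314.0, 77.0, 362.0, 124.0], [429.0, 185.0, 496.0, 238.0], [266.0, 144.0, 309.0, 177.0]]
index [([296.0, 144.0], 0.91), ([351.0, 78.0], 0.73), ([483.0, 185.0], 0.64)] [[313.0, 77.0, 361.0, 121.0], [430.0, 179.0, 492.0, 238.0], [264.0, 143.0, 310.0, 181.0]]
spindle [([319.0, 105.0], 0.77), ([443.0, 215.0], 0.75), ([273.0, 168.0], 0.72)] [[266.0, 156.0, 283.0, 172.0], [311.0, 94.0, 329.0, 115.0]]
spindle_tip [([271.0, 159.0], 0.73), ([440.0, 205.0], 0.6), ([314.0, 94.0], 0.5)] [[433.0, 201.0, 458.0, 229.0], [310.0, 97.0, 329.0, 118.0], [263.0, 151.0, 309.0, 181.0]]
case [([231.0, 270.0], 0.85), ([357.0, 266.0], 0.46)] [[201.0, 220.0, 260.0, 292.0]]
jar [([206.0, 184.0], 0.67)] [[192.0, 159.0, 214.0, 189.0]]
finds_tray [([376.0, 365.0], 0.94), ([362.0, 274.0], 
[... 612 characters left out ...]
9.0, 314.0], [386.0, 203.0, 402.0, 243.0], [220.0, 267.0, 257.0, 324.0]]
spindle [([436.0, 299.0], 0.65), ([236.0, 275.0], 0.64), ([394.0, 210.0], 0.5)] [[227.0, 266.0, 250.0, 289.0], [426.0, 288.0, 448.0, 312.0], [389.0, 203.0, 403.0, 220.0]]
spindle_tip [([239.0, 268.0], 0.9), ([443.0, 294.0], 0.78), ([398.0, 204.0], 0.67)] [[227.0, 266.0, 247.0, 286.0], [425.0, 290.0, 448.0, 309.0], [386.0, 202.0, 400.0, 222.0]]
case [([334.0, 132.0], 0.89)] [[317.0, 104.0, 351.0, 155.0], [250.0, 188.0, 296.0, 229.0]]
jar [([432.0, 168.0], 0.87)] [[427.0, 153.0, 446.0, 174.0]]
finds_tray [([206.0, 167.0], 0.87)] [[188.0, 146.0, 224.0, 184.0]]
caliper [([441.0, 233.0], 0.71)] [[427.0, 213.0, 444.0, 254.0]]
```

```bash
python3 - <<'E'
import cv2,numpy as np
a=cv2.imread("pics/top0.png")[90:340,170:470];b=cv2.imread("pics/scene0.png")[60:400,180:520]
cv2.imwrite("pics/top0c.png",cv2.resize(a,None,fx=2.4,fy=2.4,interpolation=2))
cv2.imwrite("pics/scene0c.png",cv2.resize(b,(600,600),interpolation=2))
from h import *
E
python3 - <<'E'
from h import *
np.set_printoptions(precision=3,suppress=True)
F={n:m.grab_frame(n) for n in("scene","top")}
T={"carousel":[((359,274),(269,208))],"boss":[((359,265),(266,204))],"pointer":[((330,260),(290,197))],
"head":[(s,t) for s in((324,104),(272,166),(444,219)) for t in((435,299),(393,214),(238,276))],
"index":[(s,t) for s in((296,144),(351,78),(483,185)) for t in((391,232),(222,312),(418,300))],
"tip":[(s,t) for s in((271,159),(440,205),(314,94)) for t in((239,268),(443,294),(398,204))],
"case":[((231,270),(334,132))],"jar":[((206,184),(432,168))],"tray":[((376,365),(206,167))],"cal":[((263,153),(441,233))]}
for k,v in T.items():
    for s,t in v:
        X,r=tri([(F["scene"],np.array(s,float)),(F["top"],np.array(t,float))])
        if max(r)<8: print(k,s,t,X,r)
E
```

```text
carousel (359, 274) (269, 208) [ 0.515  0.199 -0.004] [0.7, 0.5]
boss (359, 265) (266, 204) [0.522 0.203 0.045] [0.3, 0.3]
pointer (330, 260) (290, 197) [0.552 0.122 0.013] [0.2, 0.2]
head (324, 104) (435, 299) [ 0.197 -0.328  0.145] [1.4, 1.6]
head (272, 166) (393, 214) [ 0.48  -0.229  0.085] [2.4, 2.3]
head (444, 219) (238, 276) [0.279 0.279 0.124] [0.0, 0.0]
index (296, 144) (391, 232) [ 0.409 -0.205  0.153] [0.4, 0.4]
index (351, 78) (418, 300) [ 0.191 -0.233  0.293] [6.6, 7.5]
index (483, 185) (222, 312) [0.175 0.308 0.21 ] [0.1, 0.1]
tip (271, 159) (398, 204) [ 0.497 -0.23   0.126] [2.0, 1.9]
tip (440, 205) (239, 268) [0.301 0.267 0.183] [0.9, 0.8]
tip (314, 94) (443, 294) [ 0.217 -0.349  0.182] [0.4, 0.4]
case (231, 270) (334, 132) [ 0.785 -0.034  0.008] [1.4, 1.1]
jar (206, 184) (432, 168) [ 0.65  -0.382  0.001] [0.3, 0.3]
tray (376, 365) (206, 167) [ 0.669  0.424 -0.004] [0.1, 0.1]
cal (263, 153) (441, 233) [ 0.415 -0.398 -0.001] [1.4, 1.4]
```

View pics/top0c.png

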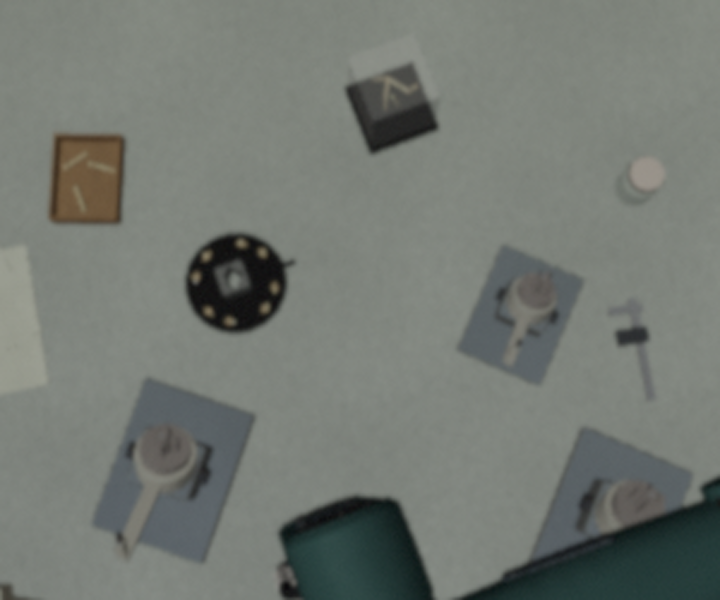

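View pics/scene0c.png

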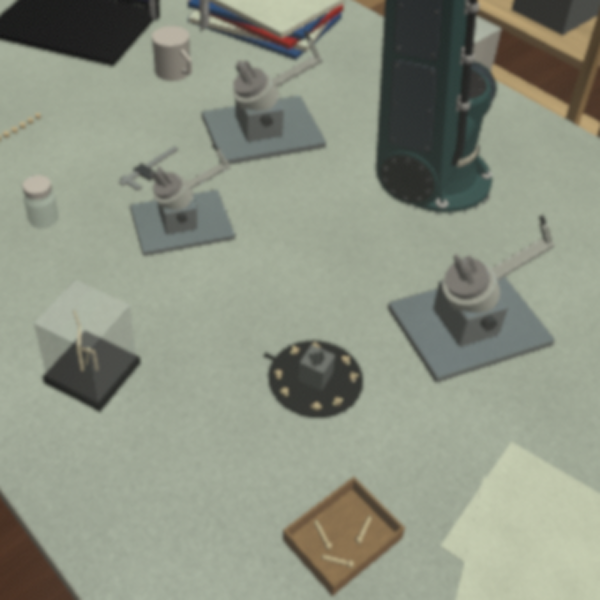

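Request:
jog_arm(deltas="94 0 0.2 1 0; 94 0.3 0.5 1 0; 94 0.6 0.8 1 0; 94 0.6 0.8 0.5 0; 94 0.6 0.8 0.5 0; 94 0.6 0.8 0.4 0; 94 0.6 0.8 0 0; 94 0.6 0.8 0 0; 94 0.6 0.8 0 0; 94 0 0 0 0")

```text
t: 3.65
tcp_pos: [0.3823, -0.3015, 0.3378]
ee_rot: [3.055, 0.728, 0.001]
wrist_force: [0.9, -0.3, 1.0]
finger_gap: 0.0942
grip_force: 0.0
```

```bash
cat > look.py <<'E'
from h import *
import sys,pickle
np.set_printoptions(precision=4,suppress=True)
tag=sys.argv[1]; cams=sys.argv[2].split(","); names=sys.argv[3].split(",")
o=m.get_obs(); print("t",o["t"],o["tcp_pos"],o["ee_rot"],"gap",o["finger_gap"],o["grip_force"],"F",o["wrist_force"],"J",o["joint_pos"])
out={}
for n in cams:
    f=m.grab_frame(n); cv2.imwrite(f"pics/{tag}_{n}.png",f["image"]); print(n,"cam",-f["R"].T@f["t"],"fwd",f["R"][2])
    out[n]={"f":f}
    for k in names:
        r=[(np.round(d["at"],1).tolist(),round(d["confidence"],2)) for d in m.pinpoint(f,k)]; out[n][k]=r; print(" ",k,r)
pickle.dump(out,open(f"{tag}.pkl","wb"))
E
python3 look.py w1 wrist,top,scene head,index,spindle,spindle_tip
```

```text
t 3.65 [ 0.3823 -0.3015  0.3378] [3.0555 0.7282 0.0006] gap 0.09417655880871574 0.0 F [ 0.9364 -0.3169  0.9661] J [-0.7844 -0.0423  1.2423  0.0001  1.9409  0.3185]
wrist cam [ 0.4473 -0.2697  0.5172] fwd [-0.2221 -0.1127 -0.9685]
  head [([293.9, 72.1], 0.72), ([279.8, 305.7], 0.65)]
  index [([231.3, 113.0], 0.7), ([201.6, 399.0], 0.64)]
  spindle [([299.1, 73.7], 0.84)]
  spindle_tip [([305.2, 54.6], 0.69), ([230.9, 113.5], 0.16)]
top cam [0.2605 0.0118 1.5432] fwd [ 0.1697  0.0027 -0.9855]
  head [([433.5, 296.9], 0.97), ([392.7, 216.1], 0.92), ([237.3, 273.0], 0.72)]
  index [([222.1, 313.7], 0.83), ([430.3, 338.6], 0.69), ([389.7, 232.6], 0.56)]
  spindle [([234.7, 272.6], 0.76), ([397.0, 211.1], 0.61), ([436.5, 299.9], 0.46), ([392.8, 212.4], 0.22)]
  spindle_tip [([240.9, 266.4], 0.69), ([399.9, 202.4], 0.63)]
scene cam [1.1717 0.7877 1.1513] fwd [-0.4683 -0.5378 -0.701 ]
  head [([442.7, 218.1], 0.94), ([320.6, 100.3], 0.93), ([299.0, 144.3], 0.37)]
  index [([296.7, 142.0], 0.88), ([484.6, 181.9], 0.72), ([351.5, 75.2], 0.61)]
  spindle [([445.2, 213.3], 0.91), ([320.1, 102.8], 0.86), ([274.4, 168.2], 0.54)]
  spindle_tip [([439.1, 205.9], 0.89), ([314.8, 98.4], 0.6), ([299.7, 141.5], 0.5), ([271.8, 157.6], 0.49)]
```

Request:
jog_arm(deltas="94 0.5 0.5 0 0; 94 0.5 0.5 0 0; 94 0.5 0.5 0 0; 94 0.5 0.5 0 0; 94 0.5 0.5 0 0; 94 0 0 0 0; 94 0 0 0 0; 94 0 0 0 0; 94 0 0 0 0; 94 0 0 0 0")

```text
t: 5.65
tcp_pos: [0.4563, -0.228, 0.3375]
ee_rot: [3.057, 0.723, -0.0]
wrist_force: [0.1, 0.5, -0.0]
finger_gap: 0.0939
grip_force: 0.0
```

```bash
python3 look.py w2 wrist head,index,spindle,spindle_tip
python3 - <<'E'
from h import *
import pickle
a=pickle.load(open("w1.pkl","rb"));b=pickle.load(open("w2.pkl","rb"))
f1=a["wrist"]["f"];f2=b["wrist"]["f"]
sc={"head":None,"index":(296.5,142.5),"spindle":(274,168.2),"spindle_tip":(271.8,157.8)}
for k in sc:
    for p,_ in b["wrist"][k][:2]:
        ob=[(f1,np.array(a["wrist"][k][0][0])),(f2,np.array(p))]
        if sc[k]: ob.append((a["scene"]["f"],np.array(sc[k])))
        print(k,p,*tri(ob[:2]),*tri(ob))
cv2.imwrite("pics/w2c.png",cv2.resize(f2["image"][:,:],(800,500),interpolation=2))
E
```

```text
t 5.65 [ 0.4563 -0.228   0.3375] [ 3.0572  0.7226 -0.    ] gap 0.09391906603813233 0.0 F [ 0.1277  0.463  -0.0205] J [-0.5744  0.0099  1.1914 -0.0001  1.9402  0.5321]
wrist cam [ 0.5216 -0.1964  0.5169] fwd [-0.2229 -0.1116 -0.9684]
  head [([304.1, 366.4], 0.87), ([321.6, 151.1], 0.65)]
  index [([265.1, 205.1], 0.95)]
  spindle [([324.6, 151.1], 0.88), ([306.6, 364.1], 0.73)]
  spindle_tip [([317.9, 380.6], 0.73), ([333.0, 144.4], 0.57), ([132.3, 1.5], 0.51)]
head [304.1, 366.4] [ 0.44905627 -0.24431064  0.42210422] [53.0, 41.6] [ 0.44905627 -0.24431064  0.42210422] [53.0, 41.6]
head [321.6, 151.1] [ 0.48629257 -0.21867441  0.10066338] [1.2, 1.2] [ 0.48629257 -0.21867441  0.10066338] [1.2, 1.2]
index [265.1, 205.1] [ 0.4120238  -0.18615421  0.18008679] [0.5, 0.5] [ 0.41437518 -0.18709992  0.17617634] [2.6, 3.6, 2.2]
spindle [324.6, 151.1] [ 0.48790704 -0.22353204  0.09000053] [0.5, 0.5] [ 0.487499   -0.22309853  0.08617853] [0.4, 0.9, 0.4]
spindle [306.6, 364.1] [ 0.44936317 -0.24544929  0.42104482] [53.3, 41.9] [ 0.45035046 -0.22770004  0.22890171] [30.4, 161.4, 42.7]
spindle_tip [317.9, 380.6] [ 0.45334492 -0.24698808  0.4314628 ] [56.7, 43.3] [ 0.46277638 -0.22830402  0.26865588] [34.3, 177.9, 41.7]
spindle_tip [333.0, 144.4] [ 0.50380881 -0.22599354  0.14057191] [0.1, 0.1] [ 0.50086139 -0.22354942  0.13540041] [3.6, 3.4, 2.6]
```

View pics/w2c.png

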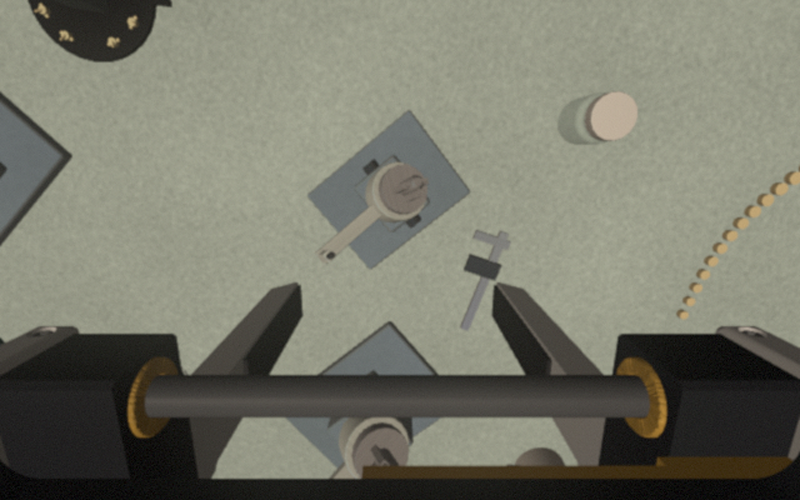

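Request:
jog_arm(deltas="94 0 0 -0.7 0; 94 0 0 -0.7 0; 94 0 0 -0.7 0; 94 0 0 -0.7 0; 94 0 0 -0.5 0; 94 0 0 0 0; 94 0 0 0 0; 94 0 0 0 0; 94 0 0 0 0; 94 0 0 0 0")

```text
t: 7.15
tcp_pos: [0.4567, -0.2278, 0.2389]
ee_rot: [3.057, 0.723, 0.001]
wrist_force: [-0.3, 0.1, 0.6]
finger_gap: 0.0941
grip_force: 0.0
```

```bash
python3 look.py w3 wrist head,index,spindle,spindle_tip
python3 - <<'E'
from h import *
import pickle
np.set_printoptions(precision=4,suppress=True)
D=[pickle.load(open(f"w{i}.pkl","rb"))["wrist"] for i in(1,2,3)]
f=D[2]["f"]; f2=D[1]["f"]
for k in("head","index","spindle","spindle_tip"):
    ob=[]
    for i,d in enumerate(D):
        g=[np.array(p) for p,c in d[k] if p[1]<260]
        if g: ob.append((d["f"],g[0]))
    print(k,*tri(ob))
c=[atz(f2,np.array(p)/1.25,0.008) for p in((409,110),(470,190),(371,268),(309,195))]
print(np.array(c))
for i,j in((0,3),(1,2)): d=c[j]-c[i]; print(np.linalg.norm(d),np.degrees(np.arctan2(d[1],d[0])))
for i,j in((0,1),(3,2)): d=c[j]-c[i]; print(np.linalg.norm(d),np.degrees(np.arctan2(d[1],d[0])))
u,v=proj(f,[.493,-.222,.12]);u=int(u);v=int(v);print(u,v)
y0=max(0,v-50);x0=u-80
cv2.imwrite("pics/w3c.png",cv2.resize(f["image"][y0:y0+110,x0:x0+150],None,fx=5,fy=5,interpolation=2)); print(x0,y0)
E
```

```text
t 7.15 [ 0.4567 -0.2278  0.2389] [3.0565 0.7235 0.0007] gap 0.09407587615234056 0.0 F [-0.2691  0.0867  0.6172] J [-0.5737 -0.0062  1.4019 -0.0001  1.7451  0.5322]
wrist cam [ 0.5218 -0.1961  0.4182] fwd [-0.2223 -0.112  -0.9685]
  head [([324.9, 161.1], 0.79)]
  index [([247.9, 233.3], 0.91)]
  spindle [([325.7, 161.6], 0.9)]
  spindle_tip [([338.1, 151.9], 0.97)]
head [ 0.487  -0.2196  0.1022] [2.2, 0.4, 2.3]
index [ 0.4114 -0.1854  0.1733] [0.6, 1.7, 2.0]
spindle [ 0.4877 -0.2235  0.0911] [0.4, 0.6, 0.4]
spindle_tip [ 0.5043 -0.2258  0.1376] [0.2, 0.6, 0.8]
[[ 0.5702 -0.1888  0.008 ]
 [ 0.5182 -0.3047  0.008 ]
 [ 0.3647 -0.2356  0.008 ]
 [ 0.4182 -0.12    0.008 ]]
0.16689301356651223 155.63804791376396
0.1683248993866346 155.78178566751643
0.12696920622318691 -114.16897052597604
0.12739471575768085 -114.81337262732121
327 159
247 109
```

View pics/w3c.png

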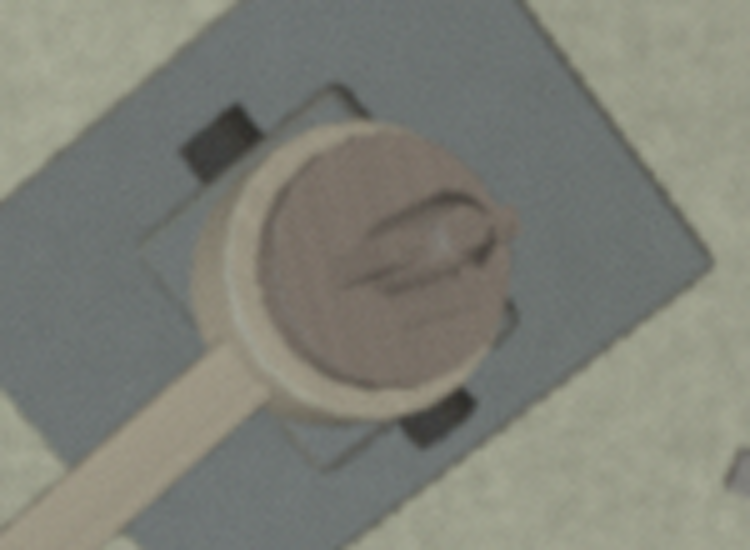

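```bash
cat >> h.py <<'E'
H=np.array([.4895,-.2212,.105]); AL=np.radians(155.6)
def headR(al=AL):
    u=np.array([np.cos(al),np.sin(al),0]);c,s=np.cos(np.radians(25)),np.sin(np.radians(25))
    x=c*u+np.array([0,0,s]); z=-s*u+np.array([0,0,c]); return np.c_[x,np.cross(z,x),z]
def spin(p,th): # spindle coords mm -> world
    c,s=np.cos(th),np.sin(th); return H+headR()@(np.array([c*p[0]-s*p[1],s*p[0]+c*p[1],p[2]])/1e3)
T=[(-3,14),(3,14),(3,7.4),(7.4,3),(14,3),(14,-3),(7.4,-3),(3,-7.4),(3,-14),(-3,-14),(-3,-7.4),(-8,-3),(-8,3),(-3,7.4)]
E
python3 - <<'E'
from h import *
import pickle
f=pickle.load(open("w3.pkl","rb"))["wrist"]["f"]
x0,y0,s=285,115,6
im=cv2.resize(f["image"][y0:y0+65,x0:x0+65],None,fx=s,fy=s,interpolation=cv2.INTER_CUBIC)
im=cv2.createCLAHE(3,(4,4)).apply(cv2.cvtColor(im,cv2.COLOR_BGR2GRAY)); im=cv2.cvtColor(im,cv2.COLOR_GRAY2BGR)
def pt(X): return tuple(int(v) for v in (proj(f,X)-[x0,y0]+.5)*s)
def draw(th):
    o=im.copy()
    for z,c in((0.3,(255,0,0)),(29,(0,255,0))):
        cv2.polylines(o,[np.array([pt(spin((x,y,z),th)) for x,y in T])],True,c,1)
    for x,y in((14,0),(0,14),(0,-14)): cv2.line(o,pt(spin((x,y,0),th)),pt(spin((x,y,29),th)),(0,0,255),1)
    cv2.polylines(o,[np.array([pt(spin((26*np.cos(a),26*np.sin(a),0),0)) for a in np.linspace(0,6.28,40)])],True,(0,255,255),1)
    return o
M=np.vstack([np.hstack([im,draw(.5)]),np.hstack([draw(.85),draw(1.2)])])
cv2.imwrite("pics/ov.png",cv2.resize(M,(600,600)))
E
```

```text
(no output)
```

View pics/ov.png

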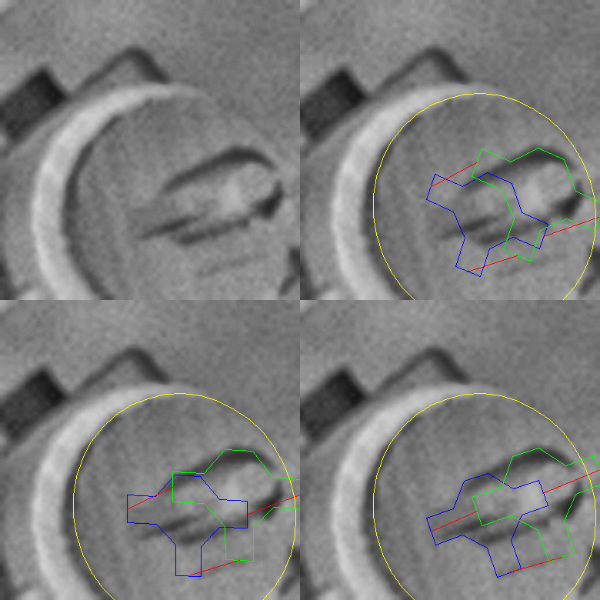

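```bash
cat > fit.py <<'E'
from h import *
import pickle,sys
def render(f,th,x0,y0,w,h,s,sh):
    cam=-f["R"].T@f["t"]; lab=np.zeros((h*s,w*s),np.uint8)
    P=lambda L:[np.array([np.array(spin(p,th)) for p in L])][0]
    faces=[]
    core=[(8*np.cos(a),8*np.sin(a)) for a in np.linspace(0,2*np.pi,24,endpoint=False)]
    faces.append((1,[(26*np.cos(a),26*np.sin(a),0) for a in np.linspace(0,6.28,40)]))
    q=[]
    def prism(poly,z0,z1,l0,ltop):
        n=len(poly)
        for i in range(n):
            a,b=poly[i],poly[(i+1)%n]; q.append((l0(a,b),[(*a,z0),(*b,z0),(*b,z1),(*a,z1)]))
        q.append((ltop,[(*a,z1) for a in poly]))
    ang=lambda a,b:int(((np.degrees(np.arctan2(-(b[0]-a[0]),b[1]-a[1]))+np.degrees(th))%360)//45)
    Tc=T[::-1]
    prism(Tc,0,31,lambda a,b:10+ang(a,b),2); prism(core,31,36,lambda a,b:10+ang(a,b),3)
    vis=[]
    for l,L in q:
        W=P(L); nrm=np.cross(W[1]-W[0],W[2]-W[1])
        if nrm@(cam-W.mean(0))>0: vis.append((-np.linalg.norm(cam-W.mean(0)),l,W))
    vis.sort(key=lambda v:v[0])
    for l,W in [(faces[0][0],P(faces[0][1]))]+[(l,W) for _,l,W in vis]:
        pts=np.array([(proj(f,X)+sh-[x0,y0]+.5)*s for X in W])
        cv2.fillPoly(lab,[np.round(pts).astype(int)],int(l))
    return lab
def fit(f,ths,R=2,s=4):
    u,v=proj(f,spin((0,0,15),0)); w=h=int(64*.28/np.linalg.norm(-f["R"].T@f["t"]-H))
    x0,y0=int(u-w/2),int(v-h/2); g=cv2.cvtColor(f["image"],cv2.COLOR_BGR2GRAY)[y0:y0+h,x0:x0+w].astype(float)
    g=cv2.resize(g,None,fx=s,fy=s,interpolation=cv2.INTER_CUBIC); res=[]
    for th in ths:
        best=(9e9,)
        for dx in np.arange(-R,R+.1,1):
            for dy in np.arange(-R,R+.1,1):
                lab=render(f,th,x0,y0,w,h,s,np.array([dx,dy])); keep=lab>0; p=np.zeros_like(g)
                for l in np.unique(lab[keep]): p[lab==l]=g[lab==l].mean()
                p=np.where(keep,p,g); e=((p-g)[keep]**2).mean()
                best=min(best,(e,dx,dy))
        res.append((round(float(th),2),round(best[0],1),best[1:]))
    return res
if __name__=="__main__":
    for k in sys.argv[1:]:
        f=pickle.load(open(k+".pkl","rb"))["wrist"]["f"]
        print(k,*fit(f,np.arange(.3,1.41,.1)),sep="\n")
E
python3 fit.py w3 w2
```

```text
w3
(0.3, np.float64(39.9), (np.float64(0.0), np.float64(0.0)))
(0.4, np.float64(39.6), (np.float64(-1.0), np.float64(0.0)))
(0.5, np.float64(38.8), (np.float64(0.0), np.float64(0.0)))
(0.6, np.float64(38.0), (np.float64(0.0), np.float64(0.0)))
(0.7, np.float64(36.9), (np.float64(0.0), np.float64(0.0)))
(0.8, np.float64(34.0), (np.float64(0.0), np.float64(0.0)))
(0.9, np.float64(32.4), (np.float64(0.0), np.float64(0.0)))
(1.0, np.float64(30.8), (np.float64(0.0), np.float64(0.0)))
(1.1, np.float64(29.4), (np.float64(0.0), np.float64(0.0)))
(1.2, np.float64(31.5), (np.float64(0.0), np.float64(0.0)))
(1.3, np.float64(33.0), (np.float64(-1.0), np.float64(0.0)))
(1.4, np.float64(34.2), (np.float64(-1.0), np.float64(0.0)))
w2
(0.3, np.float64(34.1), (np.float64(-1.0), np.float64(1.0)))
(0.4, np.float64(33.2), (np.float64(-1.0), np.float64(1.0)))
(0.5, np.float64(32.4), (np.float64(-1.0), np.float64(1.0)))
(0.6, np.float64(31.5), (np.float64(-1.0), np.float64(1.0)))
(0.7, np.float64(29.9), (np.float64(-1.0), np.float64(1.0)))
(0.8, np.float64(27.6), (np.float64(-1.0), np.float64(1.0)))
(0.9, np.float64(26.1), (np.float64(0.0), np.float64(0.0)))
(1.0, np.float64(24.3), (np.float64(0.0), np.float64(0.0)))
(1.1, np.float64(23.4), (np.float64(0.0), np.float64(0.0)))
(1.2, np.float64(25.8), (np.float64(0.0), np.float64(0.0)))
(1.3, np.float64(26.9), (np.float64(0.0), np.float64(0.0)))
(1.4, np.float64(28.1), (np.float64(0.0), np.float64(0.0)))
```

Run:
```python
from h import *
np.set_printoptions(precision=4,suppress=True)
R=headR()
o=m.get_obs()["tcp_pos"]; prev=None
for th in(1.1,.9,.7,.5,.3,.1,0,-.05):
    x=R@[np.cos(th),np.sin(th),0]; z=R[:,2]
    # point x*17+z*zeta at world z .127
    ze=(.127-H[2]-.017*x[2])/z[2]; P=H+.017*x+ze*z
    d=x-z*x[2]/z[2]; yaw=np.degrees(np.arctan2(-d[1],-d[0]))
    print(th,"P",P,"zeta",ze,"yaw",yaw,"dunits",(P-(o if prev is None else prev))/.03); prev=P
```

```text
1.1 P [ 0.4848 -0.2357  0.127 ] zeta 0.02067855334996225 yaw 36.282123051522554 dunits [ 0.9432 -0.2679 -3.7172]
0.9 P [ 0.4827 -0.2327  0.127 ] zeta 0.019346668911143186 yaw 24.39503783885027 dunits [-0.0704  0.0991  0.    ]
0.7 P [ 0.4813 -0.2295  0.127 ] zeta 0.01821123414059162 yaw 12.957119308264648 dunits [-0.049   0.1088  0.    ]
0.5 P [ 0.4805 -0.2261  0.127 ] zeta 0.017317515239537836 yaw 1.9408493151879007 dunits [-0.0256  0.1142  0.    ]
0.3 P [ 0.4804 -0.2226  0.127 ] zeta 0.01670114196027377 yaw -8.73895499550211 dunits [-0.0012  0.115   0.    ]
0.1 P [ 0.4811 -0.2193  0.127 ] zeta 0.016386687160365312 yaw -19.20415023099651 dunits [0.0232 0.1112 0.    ]
0 P [ 0.4818 -0.2177  0.127 ] zeta 0.01634708402853985 yaw -24.400000000000016 dunits [0.0205 0.0528 0.    ]
-0.05 P [ 0.4821 -0.2169  0.127 ] zeta 0.016356991002064804 yaw -26.996766908495452 dunits [0.0124 0.0255 0.    ]
```

Request:
jog_arm(deltas="26 0.47 -0.13 0 0.8; 26 0.47 -0.14 0 0.8; 26 0 0 -0.8 0; 26 0 0 -0.8 0; 26 0 0 -0.6 0; 26 0 0 -0.4 0; 26 0 0 0 0; 26 0 0 0 0; 26 0 0 0 0; 26 0 0 0 0")

```text
t: 8.65
tcp_pos: [0.485, -0.236, 0.1613]
ee_rot: [2.985, 0.976, 0.001]
wrist_force: [0.1, -0.5, -0.0]
finger_gap: 0.026
grip_force: 0.0
```

```bash
python3 look.py w4 wrist spindle_tip
python3 - <<'E'
import cv2
im=cv2.imread("pics/w4_wrist.png"); cv2.imwrite("pics/w4c.png",cv2.resize(im[120:320,200:440],None,fx=3,fy=3,interpolation=2))
E
```

```text
t 8.65 [ 0.485  -0.236   0.1613] [2.9847 0.9765 0.0014] gap 0.02603726876349021 0.0 F [ 0.0824 -0.5196 -0.0396] J [-0.5579  0.0754  1.471  -0.0001  1.5938  0.3805]
wrist cam [ 0.5438 -0.194   0.3406] fwd [-0.2    -0.1477 -0.9686]
  spindle_tip [([319.6, 194.8], 0.84)]
```

View pics/w4c.png

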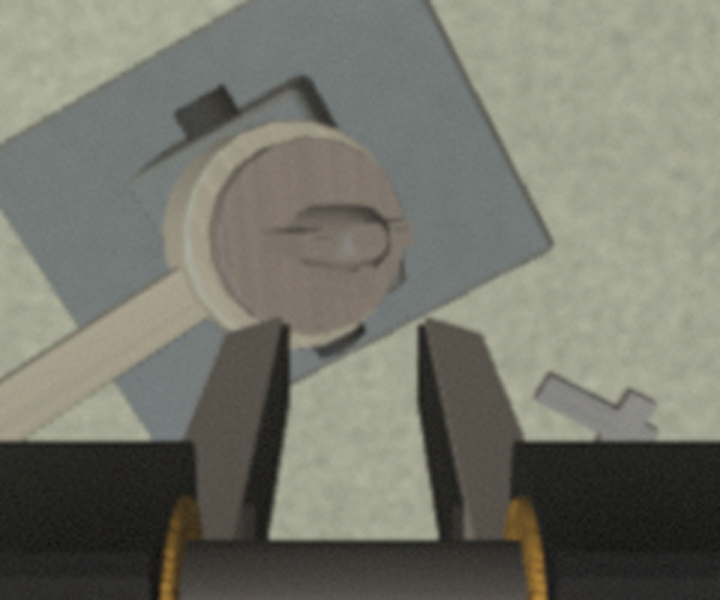

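Run:
```python
from fit import *
f=pickle.load(open("w4.pkl","rb"))["wrist"]["f"]
print(*fit(f,np.arange(.85,1.36,.07),R=3),sep="\n")
print(proj(f,spin((0,0,36),0)), [proj(f,spin((14,0,29),t)) for t in (.9,1.1,1.3)])
```

```text
(0.85, np.float64(65.6), (np.float64(3.0), np.float64(-1.0)))
(0.92, np.float64(62.8), (np.float64(3.0), np.float64(-1.0)))
(0.99, np.float64(62.7), (np.float64(3.0), np.float64(-1.0)))
(1.06, np.float64(62.5), (np.float64(3.0), np.float64(-1.0)))
(1.13, np.float64(61.7), (np.float64(3.0), np.float64(-1.0)))
(1.2, np.float64(60.1), (np.float64(3.0), np.float64(-1.0)))
(1.27, np.float64(61.8), (np.float64(3.0), np.float64(-2.0)))
(1.34, np.float64(62.4), (np.float64(3.0), np.float64(-2.0)))
[321.65478588 199.71934696] [array([315.63512581, 219.48311863]), array([319.36407999, 219.41289822]), array([322.99682541, 218.55422205])]
```

```bash
sed -i 's/keep=lab>0;/keep=lab>0; keep[max(0,int((VM-y0)*s)):]=False;/; s/^import pickle,sys/import pickle,sys\nVM=1000/' fit.py
python3 - <<'E'
import fit
from fit import *
fit.VM=224
f=pickle.load(open("w4.pkl","rb"))["wrist"]["f"]
print(*fit.fit(f,np.arange(.85,1.4,.07),R=5),sep="\n")
x0,y0,s=285,160,6
im=cv2.resize(f["image"][y0:y0+75,x0:x0+60],None,fx=s,fy=s,interpolation=cv2.INTER_CUBIC)
def pt(X): return tuple(int(v) for v in (proj(f,X)-[x0,y0]+.5)*s)
a=im.copy()
for z,c in((0.3,(255,0,0)),(29,(0,255,0))):
    cv2.polylines(a,[np.array([pt(spin((x,y,z),1.15)) for x,y in T])],True,c,1)
cv2.polylines(a,[np.array([pt(spin((26*np.cos(t),26*np.sin(t),0),0)) for t in np.linspace(0,6.28,40)])],True,(0,255,255),1)
cv2.imwrite("pics/ov4.png",np.hstack([im,a]))
E
```

```text
Traceback (most recent call last):
AttributeError: 'function' object has no attribute 'fit'
```

Run:
```python
import fit as F
from h import *
import pickle
F.VM=224
f=pickle.load(open("w4.pkl","rb"))["wrist"]["f"]
print(*[(a,float(b),float(c[0]),float(c[1])) for a,b,c in F.fit(f,np.arange(.85,1.4,.07),R=5)],sep="\n")
x0,y0,s=285,160,6
im=cv2.resize(f["image"][y0:y0+75,x0:x0+60],None,fx=s,fy=s,interpolation=cv2.INTER_CUBIC)
def pt(X): return tuple(int(v) for v in (proj(f,X)-[x0,y0]+.5)*s)
a=im.copy()
for z,c in((0.3,(255,0,0)),(29,(0,255,0))):
    cv2.polylines(a,[np.array([pt(spin((x,y,z),1.15)) for x,y in T])],True,c,1)
cv2.polylines(a,[np.array([pt(spin((26*np.cos(t),26*np.sin(t),0),0)) for t in np.linspace(0,6.28,40)])],True,(0,255,255),1)
cv2.imwrite("pics/ov4.png",np.hstack([im,a]))
```

```text
(0.85, 55.2, 0.0, 0.0)
(0.92, 54.6, 0.0, 0.0)
(0.99, 55.3, 0.0, 0.0)
(1.06, 53.2, 0.0, 0.0)
(1.13, 50.2, 0.0, 0.0)
(1.2, 52.0, 0.0, 0.0)
(1.27, 54.8, 0.0, 0.0)
(1.34, 56.8, 0.0, 0.0)
```

View pics/ov4.png

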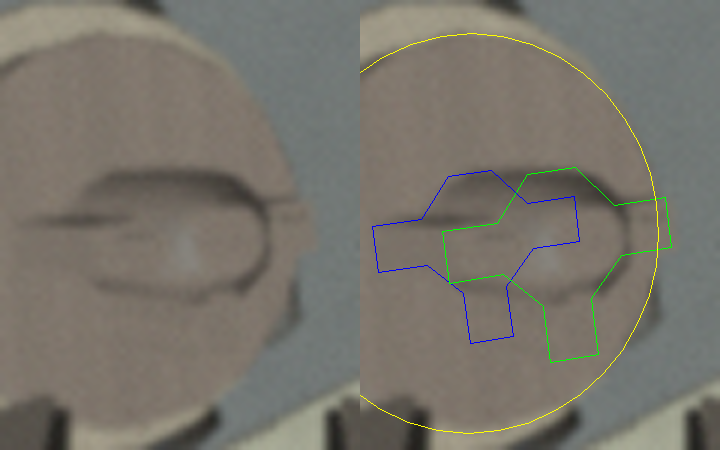

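Request:
jog_arm(deltas="26 0 0 -0.5 0; 26 0 0 -0.5 0; 26 0 0 -0.3 0; 22 0 0 0 0; 18 0 0 0 0; 14 0 0 0 0; 13 0 0 0 0; 13 0 0 0 0; 13 0 0 0 0; 13 0 0 0 0")

```text
t: 10.0
tcp_pos: [0.4847, -0.2358, 0.1215]
ee_rot: [2.986, 0.977, 0.0]
wrist_force: [0.1, -0.1, 0.4]
finger_gap: 0.0129
grip_force: 0.0
```

Request:
jog_arm(deltas="13 -0.035 0.05 0 -1; 13 -0.035 0.05 0 -0.98; 13 -0.025 0.055 0 -0.95; 12 -0.025 0.055 0 -0.95; 11 -0.013 0.057 0 -0.92; 11 -0.013 0.057 0 -0.92; 10 0 0.058 0 -0.9; 9 0 0.058 0 -0.9; 9 0.011 0.055 0 -0.87; 9 0.011 0.055 0 -0.87")

```text
t: 11.25
tcp_pos: [0.4797, -0.2227, 0.1231]
ee_rot: [3.088, -0.533, -0.001]
wrist_force: [-4.7, -6.1, 5.3]
finger_gap: 0.009
grip_force: 5.4
```

Request:
jog_arm(deltas="8 0.02 0.053 0 -0.86; 7 0.0 0.0 0 0; 4 0 0 0 0; 4 0 0 0 0; 4 0 0 0 0; 4 0 0 0 0; 14 0 0 0 0; 26 0 0 0 0; 26 0 0 0.8 0; 26 0 0 0.8 0")

```text
t: 12.5
tcp_pos: [0.4817, -0.2169, 0.1692]
ee_rot: [-3.069, 0.665, 0.002]
wrist_force: [0.2, 0.4, -0.2]
finger_gap: 0.0262
grip_force: 0.0
```

```bash
python3 look.py w5 wrist spindle_tip
python3 - <<'E'
import fit as F
from h import *
import pickle
f=pickle.load(open("w5.pkl","rb"))["wrist"]["f"]
print(proj(f,H),proj(f,spin((0,0,36),0)))
F.VM=224
for r in F.fit(f,np.arange(-.5,1.25,.1),R=2): print(r[0],float(r[1]),[float(v) for v in r[2]])
im=f["image"]; cv2.imwrite("pics/w5c.png",cv2.resize(im[100:300,200:440],None,fx=3,fy=3,interpolation=2))
E
```

```text
t 12.5 [ 0.4817 -0.2169  0.1692] [-3.0685  0.6652  0.0016] gap 0.026231333496459428 0.0 F [ 0.1813  0.4127 -0.1584] J [-0.5313  0.0498  1.4822  0.0014  1.6112  1.4665]
wrist cam [ 0.5482 -0.2476  0.3485] fwd [-0.2279  0.1043 -0.9681]
  spindle_tip []
[317.90163153 200.87473409] [317.95528498 191.7248994 ]
-0.5 87.7 [0.0, 0.0]
-0.4 88.1 [0.0, 0.0]
-0.3 87.1 [0.0, 0.0]
-0.2 85.1 [0.0, 0.0]
-0.1 83.4 [0.0, 0.0]
-0.0 80.5 [0.0, 0.0]
0.1 78.6 [0.0, 0.0]
0.2 74.0 [0.0, 0.0]
0.3 68.2 [0.0, 0.0]
0.4 66.5 [0.0, 0.0]
0.5 73.6 [0.0, 0.0]
0.6 79.4 [0.0, 0.0]
0.7 81.4 [0.0, 0.0]
0.8 85.0 [0.0, 0.0]
0.9 86.5 [0.0, 0.0]
1.0 87.8 [0.0, 0.0]
1.1 88.0 [0.0, 0.0]
1.2 88.1 [0.0, 0.0]
```

View pics/w5c.png

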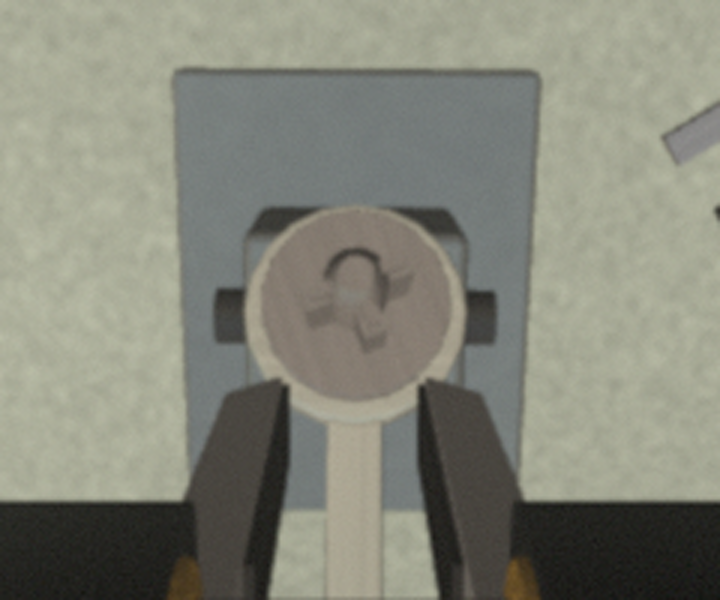

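Request:
jog_arm(deltas="26 -0.08 0.01 -0.5 0; 26 0 0 -0.5 0; 26 0 0 -0.5 0; 26 0 0 -0.14 0; 20 0 0 0 0; 14 0 0 0 0; 10 0 0 0 0; 6 0 0 0 0; 4 0 0 0 0; 4 0 0 0 0")

```text
t: 13.85
tcp_pos: [0.4786, -0.2195, 0.1211]
ee_rot: [3.065, -0.667, 0.0]
wrist_force: [-2.3, -4.6, 0.5]
finger_gap: 0.0044
grip_force: 24.8
```

Request:
jog_arm(deltas="14 0 0 0 0; 26 0 0 0 0; 26 0 0 0 0; 26 0 0 0.8 0; 26 0 0 0.8 0; 26 0 0 0 0; 26 0 0 0 0; 26 0 0 0 0; 26 0 0 0 0; 26 0 0 0 0")

```text
t: 15.1
tcp_pos: [0.479, -0.2173, 0.1678]
ee_rot: [-3.07, 0.666, 0.001]
wrist_force: [-0.0, -0.1, -0.4]
finger_gap: 0.0261
grip_force: 0.0
```

```bash
python3 look.py w6 wrist spindle_tip
python3 - <<'E'
import fit as F
from h import *
import pickle
f=pickle.load(open("w6.pkl","rb"))["wrist"]["f"]
F.VM=224
for r in F.fit(f,np.arange(-.3,.6,.06),R=1): print(r[0],float(r[1]),[float(v) for v in r[2]])
E
```

```text
t 15.1 [ 0.479  -0.2173  0.1678] [-3.0699  0.6664  0.0014] gap 0.026062740203059723 0.0 F [-0.017  -0.0954 -0.389 ] J [-0.5336  0.0449  1.49   -0.0001  1.6076  1.4647]
wrist cam [ 0.5456 -0.2477  0.3471] fwd [-0.228   0.1029 -0.9682]
  spindle_tip [([313.0, 187.1], 0.91)]
-0.3 80.3 [0.0, 0.0]
-0.24 79.0 [0.0, 0.0]
-0.18 78.2 [0.0, 0.0]
-0.12 76.9 [0.0, 0.0]
-0.06 75.4 [0.0, 0.0]
0.0 73.9 [0.0, 0.0]
0.06 72.1 [0.0, 0.0]
0.12 69.3 [0.0, 0.0]
0.18 66.4 [0.0, -1.0]
0.24 62.9 [0.0, -1.0]
0.3 61.8 [0.0, 0.0]
0.36 63.6 [0.0, 0.0]
0.42 67.4 [0.0, 0.0]
0.48 70.6 [0.0, 0.0]
0.54 73.4 [0.0, 0.0]
```

Request:
jog_arm(deltas="26 0.11 -0.05 0 0; 26 0 0 -0.6 0; 26 0 0 -0.6 0; 26 0 0 -0.4 0; 26 0.04 0.09 0 0; 26 0.04 0.09 0 0; 26 0.04 0.09 0 0; 26 0.03 0.07 0 0; 26 0.01 0.03 0 0; 26 0 0 0 0")

```text
t: 16.45
tcp_pos: [0.4862, -0.2095, 0.1213]
ee_rot: [3.065, -0.667, -0.002]
wrist_force: [-3.4, -3.8, 2.4]
finger_gap: 0.0261
grip_force: 2.8
```

Request:
jog_arm(deltas="26 0.02 0.05 0 0; 26 0.01 0.02 0 0; 26 0 0 0 0; 26 -0.08 -0.18 0 0; 26 -0.06 -0.12 0.3 0; 26 0 0 0.7 0; 26 0 0 0.7 0; 26 0 0 0.2 0; 26 0 0 0 0; 26 0 0 0 0")

```text
t: 17.7
tcp_pos: [0.4836, -0.2144, 0.1763]
ee_rot: [-3.07, 0.666, 0.003]
wrist_force: [-0.3, 0.4, -0.4]
finger_gap: 0.0263
grip_force: 0.0
```

```bash
python3 look.py w7 wrist spindle_tip
python3 - <<'E'
import fit as F
from h import *
import pickle
f=pickle.load(open("w7.pkl","rb"))["wrist"]["f"]
F.VM=224
for r in F.fit(f,np.arange(-.3,.45,.06),R=1): print(r[0],float(r[1]),[float(v) for v in r[2]])
# carousel in scene/top again, several samples
C={}
for n in("scene","top","scene","top"):
    f=m.grab_frame(n)
    for k in("carousel","boss_top","pointer"):
        r=m.pinpoint(f,k)
        if r: C.setdefault(k,[]).append((f,np.array(r[0]["at"])))
for k,v in C.items(): print(k,*tri(v))
E
```

```text
t 17.7 [ 0.4836 -0.2144  0.1763] [-3.0696  0.6661  0.0026] gap 0.026295622847923656 0.0 F [-0.3118  0.3778 -0.3972] J [-0.5245  0.0494  1.4686  0.      1.6254  1.4737]
wrist cam [ 0.5503 -0.2449  0.3555] fwd [-0.2286  0.1034 -0.968 ]
  spindle_tip [([321.3, 191.2], 0.58)]
-0.3 62.8 [0.0, 0.0]
-0.24 61.9 [0.0, 0.0]
-0.18 60.5 [0.0, 0.0]
-0.12 59.7 [0.0, 0.0]
-0.06 57.8 [0.0, 0.0]
0.0 57.7 [0.0, 0.0]
0.06 58.2 [0.0, 0.0]
0.12 60.9 [0.0, 0.0]
0.18 61.3 [0.0, 0.0]
0.24 63.5 [0.0, 0.0]
0.3 64.4 [0.0, 0.0]
0.36 66.1 [0.0, 0.0]
0.42 66.1 [0.0, 0.0]
carousel [ 0.5127154   0.19929549 -0.00304911] [1.5, 0.7, 1.3, 0.8]
pointer [0.55876967 0.11406469 0.01981301] [0.2, 1.8, 2.3, 0.5]
boss_top [0.51680185 0.19823313 0.04270891] [0.4, 0.2, 0.3]
```

Request:
jog_arm(deltas="40 0 0.3 1 1; 60 0.05 0.6 0.8 1; 60 0.05 0.6 0.2 1; 60 0.05 0.6 0 1; 60 0.05 0.6 0 1; 60 0.05 0.6 0 1; 60 0.05 0.6 0 1; 60 0.05 0.6 0 1; 60 0.05 0.6 0 1; 60 0.05 0.6 0 1")

```text
t: 19.85
tcp_pos: [0.4975, -0.0431, 0.2374]
ee_rot: [2.99, 0.963, 0.0]
wrist_force: [0.7, -0.3, -0.2]
finger_gap: 0.06
grip_force: 0.0
```

Request:
jog_arm(deltas="60 0.05 0.6 0 1; 60 0.05 0.6 0 1; 60 0.05 0.6 0 1; 60 0.05 0.6 0 1; 60 0.05 0.6 0 1; 60 0.05 0.6 0 1; 60 0.05 0.6 0 1; 60 0.05 0.6 0 1; 60 0.05 0.6 0 1; 60 0.05 0.6 0 1")

```text
t: 21.1
tcp_pos: [0.5125, 0.1369, 0.2373]
ee_rot: [2.108, 2.329, 0.0]
wrist_force: [0.9, -0.1, 0.1]
finger_gap: 0.06
grip_force: 0.0
```

Request:
jog_arm(deltas="60 0.1 0.6 -0.2 1; 60 0.03 0.6 -0.2 1; 60 0 0.5 -0.2 0.7; 60 0 0.3 0 0.7; 60 0 0 0 0; 60 0 0 0 0; 60 0 0 0 0; 60 0 0 0 0; 60 0 0 0 0; 60 0 0 0 0")

```text
t: 22.35
tcp_pos: [0.5164, 0.1962, 0.2194]
ee_rot: [1.667, 2.663, 0.0]
wrist_force: [0.4, -0.6, 0.6]
finger_gap: 0.0596
grip_force: 0.0
```

```bash
python3 look.py c1 wrist carousel,boss_top,pointer
python3 - <<'E'
from h import *
import pickle
d=pickle.load(open("c1.pkl","rb"))["wrist"];f=d["f"]
for k,z in(("carousel",0),("boss_top",.051),("pointer",.003)):
    for p,c in d[k]: print(k,atz(f,p,z),c)
cv2.imwrite("pics/c1v.png",cv2.resize(f["image"],(800,500),interpolation=2))
E
```

```text
t 22.35 [0.5164 0.1962 0.2194] [1.6672 2.6626 0.0002] gap 0.05964312409870638 0.0 F [ 0.3642 -0.64    0.6151] J [ 0.2604  0.0904  1.3401  0.      1.711  -0.1915]
wrist cam [0.4861 0.2602 0.3987] fwd [ 0.1075 -0.223  -0.9689]
  carousel [([319.2, 172.5], 0.84)]
  boss_top [([325.4, 179.7], 0.88), ([321.5, 172.4], 0.6)]
  pointer [([314.4, 242.0], 0.61)]
carousel [0.51680548 0.20165187 0.        ] 0.84
boss_top [0.52283912 0.20480606 0.051     ] 0.88
boss_top [0.51516177 0.21038232 0.051     ] 0.6
pointer [0.55269388 0.11335938 0.003     ] 0.61
```

View pics/c1v.png

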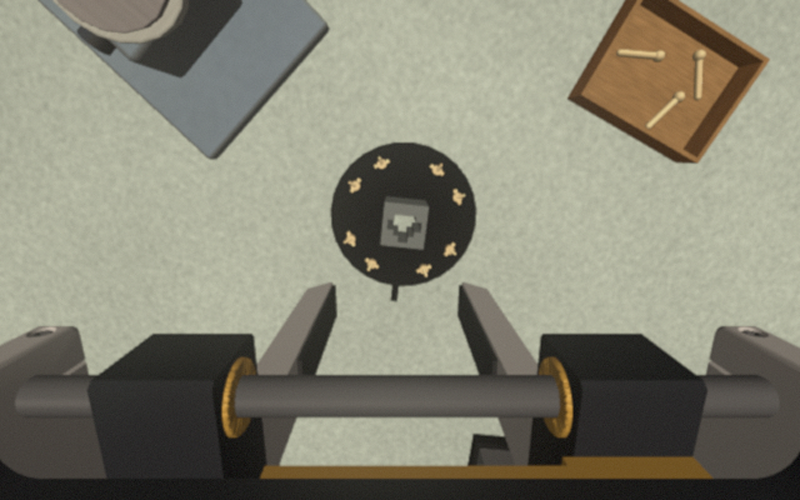

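Run:
```python
from h import *
import pickle
f=pickle.load(open("c1.pkl","rb"))["wrist"]["f"]
g=cv2.cvtColor(f["image"],cv2.COLOR_BGR2GRAY)
M=((g<55)*255).astype(np.uint8); M[236:]=0; M[:105]=0; M[:,:255]=0; M[:,390:]=0
c=max(cv2.findContours(cv2.morphologyEx(M,cv2.MORPH_OPEN,np.ones((7,7))),0,1)[0],key=cv2.contourArea); hull=cv2.convexHull(c)[:,0].astype(float)
W=np.array([atz(f,p,.006)[:2] for p in hull])
A=np.c_[2*W,np.ones(len(W))];s=np.linalg.lstsq(A,(W**2).sum(1),rcond=None)[0];print("plate centre",s[:2],"r",np.sqrt(s[2]+s[:2]@s[:2]))
# pointer pixels
tip=atz(f,np.array([394,299])/1.25,.006)[:2]; d=tip-s[:2]; print("pointer",np.hypot(*d),np.degrees(np.arctan2(d[1],d[0])))
print("boss", [atz(f,np.array(p)/1.25,.051)[:2] for p in((380,245),(424,249),(404,225))])
```

```text
plate centre [0.52136732 0.20270206] r 0.07179958595040407
pointer 0.08932143890835718 -70.3539255058014
boss [array([0.50914959, 0.17692045]), array([0.5473073 , 0.19129424]), array([0.52074525, 0.20339998])]
```

Request:
jog_arm(deltas="60 0.15 0.23 -0.4 -0.9; 60 0 0 -1 0; 60 0 0 -1 0; 60 0 0 -1 0; 60 0 0 -1 0; 60 0 0 -1 0; 60 0 0 -0.8 0; 60 0 0 -0.4 0; 60 0 0 0 0; 36 0 0 0 0")

```text
t: 23.8
tcp_pos: [0.5218, 0.2035, 0.0226]
ee_rot: [1.79, 2.58, 0.003]
wrist_force: [-0.1, -0.3, -0.3]
finger_gap: 0.053
grip_force: 0.0
```

Request:
jog_arm(deltas="34 0 0 0 0; 34 0 0 0 0; 34 0 0 0 0; 34 0 0 0 0; 34 0 0 1 -1; 34 0 -0.3 1 -1; 34 0 -0.7 1 -1; 34 0 -0.8 1 -1; 34 0 -0.8 1 -1; 34 0 -0.8 1 -1")

```text
t: 25.05
tcp_pos: [0.5205, 0.1005, 0.2009]
ee_rot: [-2.503, -1.897, 0.002]
wrist_force: [-0.7, -0.2, -2.2]
finger_gap: 0.0397
grip_force: 29.9
```

```bash
python3 look.py c2 wrist,scene carousel,boss_top,pointer
```

```text
t 25.05 [0.5205 0.1005 0.2009] [-2.503  -1.8971  0.0019] gap 0.039658215215026396 29.930575489997864 F [-0.653  -0.2102 -2.2398] J [0.0837 0.0449 1.4246 0.0001 1.6736 0.3574]
wrist cam [0.5412 0.169  0.3802] fwd [-0.0694 -0.2391 -0.9685]
  carousel [([315.3, 226.7], 0.93)]
  boss_top [([320.0, 260.8], 0.9)]
  pointer [([311.9, 344.2], 0.8)]
scene cam [1.1717 0.7877 1.1513] fwd [-0.4683 -0.5378 -0.701 ]
  carousel [([337.2, 206.7], 0.89), ([298.7, 143.4], 0.23)]
  boss_top [([339.6, 194.9], 0.69)]
  pointer [([318.6, 187.7], 0.85)]
```

Run:
```python
from h import *
import pickle
d=pickle.load(open("c2.pkl","rb"));fw=d["wrist"]["f"];fs=d["scene"]["f"]
print("boss wrist@z",atz(fw,d["wrist"]["boss_top"][0][0],.2293)[:2],"car",atz(fw,d["wrist"]["carousel"][0][0],.178)[:2],"ptr",atz(fw,d["wrist"]["pointer"][0][0],.181)[:2])
for k in("carousel","boss_top","pointer"): print(k,*tri([(fw,np.array(d["wrist"][k][0][0])),(fs,np.array(d["scene"][k][0][0]))]))
```

```text
boss wrist@z [0.52270704 0.09908901] car [0.52011334 0.10074754] ptr [0.49271514 0.01259155]
carousel [0.52163802 0.10716153 0.19545533] [0.9, 0.2]
boss_top [0.5230313  0.11057243 0.24458819] [9.4, 1.7]
pointer [ 0.48714351 -0.00626851  0.15860836] [1.3, 0.4]
```

Request:
jog_arm(deltas="34 -0.04 -0.64 0.2 -1; 34 -0.04 -0.64 0 -1; 34 -0.04 -0.64 0 -1; 34 -0.04 -0.64 0 -1; 34 -0.04 -0.64 0 -1; 34 -0.04 -0.64 0 -1; 34 -0.04 -0.64 0 -1; 34 -0.04 -0.64 0 -1; 34 -0.04 -0.64 0 -1; 34 -0.04 -0.64 0 -1")

```text
t: 26.7
tcp_pos: [0.5086, -0.0906, 0.2059]
ee_rot: [-3.116, -0.394, 0.003]
wrist_force: [0.3, 0.6, -2.1]
finger_gap: 0.0396
grip_force: 29.9
```

Request:
jog_arm(deltas="34 -0.04 -0.64 0 -1; 34 -0.04 -0.64 0 -1; 34 -0.04 -0.64 0 -1; 34 -0.04 -0.64 0 -1; 34 -0.04 -0.64 0 -1; 34 -0.04 -0.64 0 -1; 34 0 -0.64 0 -0.5; 34 0 0 0 0; 34 0 0 0 0; 34 0 0 0 0")

```text
t: 27.95
tcp_pos: [0.5019, -0.2244, 0.2073]
ee_rot: [-3.07, 0.664, 0.0]
wrist_force: [0.0, -0.2, -3.2]
finger_gap: 0.0398
grip_force: 29.9
```

```bash
python3 look.py c3 wrist,scene carousel,boss_top,pointer;  python3 - <<'E'
from h import *
import pickle
d=pickle.load(open("c3.pkl","rb"));fw=d["wrist"]["f"];z=m.get_obs()["tcp_pos"][2]
for k,h in(("boss_top",.0284),("carousel",-.0226),("pointer",-.0196)):
    if d["wrist"][k]: print(k,atz(fw,d["wrist"][k][0][0],z+h)[:2])
E
```

```text
t 27.95 [ 0.5019 -0.2244  0.2073] [-3.0703  0.6641  0.    ] gap 0.03981811272560378 29.93202656507492 F [ 0.0185 -0.1554 -3.216 ] J [-0.5239  0.0864  1.368   0.0003  1.6873  1.473 ]
wrist cam [ 0.5683 -0.2548  0.3867] fwd [-0.2273  0.1024 -0.9684]
  carousel [([314.8, 226.4], 0.81)]
  boss_top [([319.6, 258.4], 0.88)]
  pointer [([313.1, 343.6], 0.59)]
scene cam [1.1717 0.7877 1.1513] fwd [-0.4683 -0.5378 -0.701 ]
  carousel [([269.9, 146.9], 0.76)]
  boss_top [([266.0, 129.0], 0.9)]
  pointer [([293.4, 141.9], 0.64)]
boss_top [ 0.50303655 -0.2266431 ]
carousel [ 0.50409196 -0.22391589]
pointer [ 0.42096922 -0.18475641]
```

Request:
jog_arm(deltas="34 -0.04 -0.06 0 0; 34 0 0 -0.5 0; 34 0 0 -0.5 0; 34 0 0 -0.4 0; 34 0 0 -0.2 0; 34 0 0 -0.12 0; 34 0 0 -0.1 0; 34 0 0 0 0; 34 0 0 0 0; 34 0 0 0 0")

```text
t: 29.6
tcp_pos: [0.5001, -0.2268, 0.1529]
ee_rot: [-3.07, 0.666, 0.002]
wrist_force: [-3.3, 1.9, -0.4]
finger_gap: 0.04
grip_force: 29.9
```

```bash
python3 look.py c4 wrist,scene carousel,boss_top,pointer;  python3 - <<'E'
from h import *
a=cv2.imread("pics/c4_wrist.png")[170:370,180:460]; b=cv2.imread("pics/c4_scene.png")[110:190,230:330]
cv2.imwrite("pics/c4v.png",np.hstack([cv2.resize(a,(420,300),interpolation=2),cv2.resize(b,(375,300),interpolation=2)]))
E
```

```text
t 29.6 [ 0.5001 -0.2268  0.1529] [-3.0701  0.6662  0.0016] gap 0.039976492281777666 29.932008683681488 F [-3.2941  1.8651 -0.3928] J [-0.5289  0.102   1.4588 -0.0003  1.5817  1.4693]
wrist cam [ 0.5666 -0.2572  0.3322] fwd [-0.2282  0.1028 -0.9682]
  carousel [([314.9, 227.4], 0.77)]
  boss_top [([320.1, 260.1], 0.61)]
  pointer [([315.2, 343.8], 0.96)]
scene cam [1.1717 0.7877 1.1513] fwd [-0.4683 -0.5378 -0.701 ]
  carousel [([268.3, 158.7], 0.82)]
  boss_top [([269.7, 144.8], 0.89)]
  pointer [([295.0, 153.9], 0.91)]
```

View pics/c4v.png

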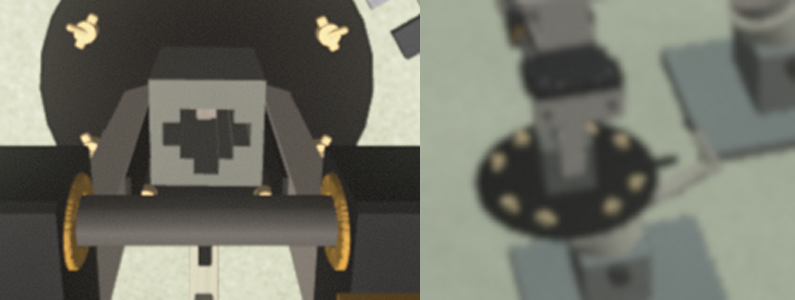

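Request:
jog_arm(deltas="34 0.087 -0.04 -0.03 0; 34 0.087 -0.04 -0.03 0; 34 0.087 -0.04 -0.06 0; 34 0.087 -0.04 -0.08 0; 34 0.087 -0.04 -0.1 0; 34 0 0 0 0; 34 0 0 0 0; 34 0 0 0 0; 34 0 0 0 0; 34 0 0 0 0")

```text
t: 31.25
tcp_pos: [0.5136, -0.233, 0.1448]
ee_rot: [3.07, -0.666, 0.001]
wrist_force: [-5.2, 3.3, 3.3]
finger_gap: 0.0398
grip_force: 30.0
```

```bash
cat > tilt.py <<'E'
from h import *
import sys
np.set_printoptions(precision=4,suppress=True)
o=m.get_obs();print("t",o["t"],o["tcp_pos"],o["wrist_force"],o["torque"],o["finger_gap"])
C={}
for n in("scene","top","wrist"):
    f=m.grab_frame(n); cv2.imwrite(f"pics/{sys.argv[1]}_{n}.png",f["image"])
    for k in("carousel","boss_top","pointer"):
        r=m.pinpoint(f,k)
        if r: C.setdefault(k,[]).append((f,np.array(r[0]["at"])))
for k,v in C.items(): print(k,len(v),*tri(v))
R=headR()
print("home: origin",H,"boss",H+.051*R[:,2],"ptr",H+.092*R[:,0])
for f,uv in C.get("boss_top",[])+C.get("pointer",[]): pass
for k,p in(("carousel",[0,0,0]),("boss_top",[0,0,.051]),("pointer",[.092,0,.003])):
    for f,uv in C.get(k,[]): print(k,"seen",uv,"home would be",proj(f,H+R@np.array(p)))
E
python3 tilt.py d1
```

```text
t 31.25 [ 0.5136 -0.233   0.1448] [-5.1857  3.2874  3.2833] [ 0.5867  1.1736 -0.1   ] 0.03982459658427746
carousel 3 [ 0.4975 -0.2245  0.1205] [0.5, 0.7, 1.8]
boss_top 2 [ 0.5084 -0.2434  0.1727] [1.1, 1.1]
pointer 2 [ 0.4284 -0.1868  0.1808] [1.8, 1.8]
home: origin [ 0.4895 -0.2212  0.105 ] boss [ 0.5091 -0.2301  0.1512] ptr [ 0.4136 -0.1868  0.1439]
carousel seen [269.8 160.5] home would be [273.1684 164.1838]
carousel seen [394.2 206. ] home would be [392.9463 208.7088]
carousel seen [314.8 250.7] home would be [315.8191 254.497 ]
boss_top seen [263.6 146.3] home would be [265.3748 153.8178]
boss_top seen [403.9 198.4] home would be [397.745  200.2459]
pointer seen [293.2 142. ] home would be [298.6472 149.3046]
pointer seen [385.2 225.8] home would be [385.2415 230.1835]
```

Request:
jog_arm(deltas="34 -0.05 0.023 -0.13 0; 34 -0.05 0.023 -0.13 0; 34 -0.05 0.023 -0.13 0; 34 -0.05 0.023 -0.13 0; 34 -0.05 0.023 -0.13 0; 34 -0.05 0.023 -0.13 0; 34 0 0 0 0; 34 0 0 0 0; 34 0 0 0 0; 34 0 0 0 0")

```text
t: 33.1
tcp_pos: [0.5088, -0.231, 0.1246]
ee_rot: [3.067, -0.666, 0.02]
wrist_force: [1.9, -0.4, 6.2]
finger_gap: 0.04
grip_force: 30.0
```

```bash
python3 tilt.py d2
```

```text
t 33.1 [ 0.5088 -0.231   0.1246] [ 1.8684 -0.3655  6.2286] [ 0.0975 -0.0838 -0.0462] 0.0399784329145819
carousel 3 [ 0.4912 -0.2237  0.1076] [0.8, 1.1, 2.0]
boss_top 2 [ 0.5006 -0.2298  0.1445] [0.2, 1.1]
pointer 2 [ 0.4142 -0.1925  0.1731] [0.0, 0.0]
home: origin [ 0.4895 -0.2212  0.105 ] boss [ 0.5091 -0.2301  0.1512] ptr [ 0.4136 -0.1868  0.1439]
carousel seen [272.9 163.8] home would be [273.1684 164.1838]
carousel seen [394.8 207.6] home would be [392.9463 208.7088]
carousel seen [316.  259.6] home would be [315.391  260.3007]
boss_top seen [268.  154.3] home would be [265.3748 153.8178]
boss_top seen [320.6 266.7] home would be [314.9094 259.9431]
pointer seen [297.5 141.6] home would be [298.6472 149.3046]
pointer seen [388.1 229.4] home would be [385.2415 230.1835]
```

Request:
jog_arm(deltas="34 0 0 -0.05 0; 34 0 0 -0.05 0; 34 0 0 0 0; 44 0 0 0 0; 54 0 0 0 0; 56 0 0 0 0; 56 0 0 0.5 0; 56 0 0 0.8 0; 56 0 0 0.8 0; 20 0 0 0.4 0")

```text
t: 34.95
tcp_pos: [0.5054, -0.2293, 0.1949]
ee_rot: [3.069, -0.666, 0.006]
wrist_force: [0.4, -0.4, -0.9]
finger_gap: 0.0493
grip_force: 0.0
```

```bash
python3 tilt.py d3
python3 - <<'E'
from h import *
a=cv2.imread("pics/d3_wrist.png")[120:400,140:500]; b=cv2.imread("pics/d3_scene.png")[110:200,220:340]
cv2.imwrite("pics/d3v.png",np.hstack([cv2.resize(a,(400,311),interpolation=2),cv2.resize(b,(400,311),interpolation=2)]))
E
```

```text
t 34.95 [ 0.5054 -0.2293  0.1949] [ 0.362  -0.4424 -0.907 ] [ 0.0633  0.0131 -0.0321] 0.04932042507374653
carousel 3 [ 0.491  -0.2256  0.1013] [1.0, 1.5, 5.4]
boss_top 3 [ 0.5056 -0.2337  0.1487] [0.8, 0.3, 4.2]
pointer 3 [ 0.4346 -0.2091  0.1035] [11.5, 8.8, 62.2]
home: origin [ 0.4895 -0.2212  0.105 ] boss [ 0.5091 -0.2301  0.1512] ptr [ 0.4136 -0.1868  0.1439]
carousel seen [271.3 165.3] home would be [273.1684 164.1838]
carousel seen [395.5 208.8] home would be [392.9463 208.7088]
carousel seen [315.9 220.7] home would be [316.1715 221.7179]
boss_top seen [266.3 152.9] home would be [265.3748 153.8178]
boss_top seen [398.7 201.7] home would be [397.745  200.2459]
boss_top seen [321.5 211.1] home would be [315.9369 214.0987]
pointer seen [296.7 150.1] home would be [298.6472 149.3046]
pointer seen [386.7 233.7] home would be [385.2415 230.1835]
pointer seen [315.  215.6] home would be [316.1219 331.0638]
```

View pics/d3v.png

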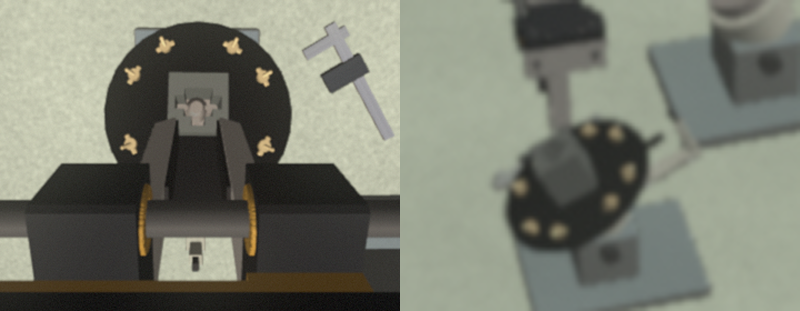

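Request:
jog_arm(deltas="30 0.12 -0.03 0 0; 30 0 0 -0.4 0; 30 0 0 -0.4 0; 30 0 0 -0.3 0; 30 0 0 -0.15 0; 30 0 0 -0.1 0; 30 0 0 -0.05 0; 30 0 0 -0.05 0; 30 0 0 0 0; 30 0 0 0 0")

```text
t: 36.8
tcp_pos: [0.5096, -0.2305, 0.1542]
ee_rot: [3.068, -0.666, 0.011]
wrist_force: [-3.2, 1.8, 15.6]
finger_gap: 0.0299
grip_force: 6.3
```

Request:
jog_arm(deltas="30 0 0 0.3 0; 30 0 0 0.8 0; 30 0 0 1 0; 30 0 0 1 0; 30 0.3 0 0.5 0; 30 0.5 0 0 0; 30 0.5 0 0 0; 30 0.5 0 0 0; 30 0 0 0 0; 30 0 0 0 0")

```text
t: 38.05
tcp_pos: [0.562, -0.2296, 0.2562]
ee_rot: [-3.07, 0.666, 0.002]
wrist_force: [0.2, 0.6, 0.1]
finger_gap: 0.03
grip_force: 0.0
```

```bash
python3 tilt.py d4
python3 - <<'E'
from h import *
a=cv2.imread("pics/d4_wrist.png"); b=cv2.imread("pics/d4_top.png")[180:260,350:450]
cv2.imwrite("pics/d4v.png",np.hstack([cv2.resize(a,(480,300)),cv2.resize(b,(320,300),interpolation=2)]))
E
```

```text
t 38.05 [ 0.562  -0.2296  0.2562] [0.1706 0.6223 0.1432] [0.0719 0.0011 0.0003] 0.02995353065490683
carousel 3 [ 0.4889 -0.2264  0.1002] [1.3, 1.8, 4.1]
pointer 1 [1.4711 1.179  1.5492] [0.0]
boss_top 2 [ 0.5002 -0.2353  0.1372] [1.2, 3.8]
home: origin [ 0.4895 -0.2212  0.105 ] boss [ 0.5091 -0.2301  0.1512] ptr [ 0.4136 -0.1868  0.1439]
carousel seen [273.7 164.4] home would be [273.1684 164.1838]
carousel seen [396.1 209. ] home would be [392.9463 208.7088]
carousel seen [336.5 243.4] home would be [336.2639 247.699 ]
boss_top seen [399.9 204.2] home would be [397.745  200.2459]
boss_top seen [342.7 246. ] home would be [339.3844 246.1141]
pointer seen [295.8 147.3] home would be [298.6472 149.3046]
```

View pics/d4v.png

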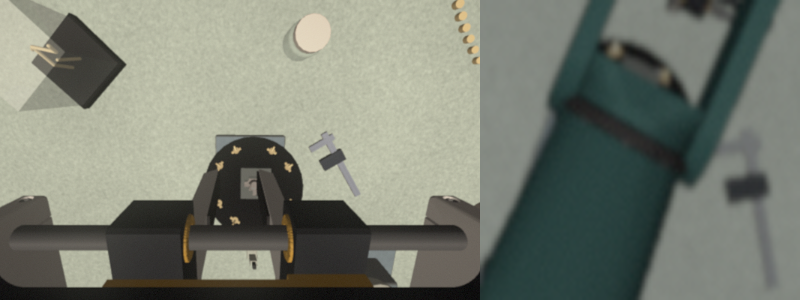

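Request:
jog_arm(deltas="30 -0.8 0.28 0.3 0; 30 -0.8 0.28 0.3 0; 30 -0.8 0.28 0 0; 30 -0.8 0.28 0 0; 30 -0.8 0.28 0 0; 30 -0.8 0.28 0 0; 30 -0.8 0.28 0 0; 30 -0.8 0.28 0 0; 30 -0.8 0.28 0 0; 30 0 0 0 0")

```text
t: 39.9
tcp_pos: [0.3456, -0.1539, 0.2756]
ee_rot: [3.069, -0.667, 0.004]
wrist_force: [0.1, -0.7, 0.0]
finger_gap: 0.0302
grip_force: 0.0
```

```bash
python3 tilt.py d5
python3 - <<'E'
from h import *
R=headR()
for n in("wrist","top","scene"):
    f=m.grab_frame(n); g=f["image"].astype(float).mean(2)
    print(n,[(k,m.pinpoint(f,k)[:1]) for k in("index",)], "index pred",proj(f,H+R@[.104,0,.020]))
    # fit heading: darkness along ring r=85mm at z=3mm
    a=np.radians(np.arange(-30,31,2)); v=[]
    for t in a:
        q=[]
        for r in(.080,.084,.088):
            u=proj(f,H+R@[r*np.cos(t),r*np.sin(t),.006]); q.append(cv2.getRectSubPix(g.astype(np.float32),(1,1),tuple(map(float,u)))[0,0])
        v.append(np.mean(q))
    print([(int(round(np.degrees(t))),int(x)) for t,x in zip(a,v)])
E
```

```text
t 39.9 [ 0.3456 -0.1539  0.2756] [ 0.1157 -0.7092  0.0453] [ 0.0642 -0.0261  0.0183] 0.030178210232024737
carousel 3 [ 0.4905 -0.2209  0.0971] [1.4, 0.7, 5.2]
boss_top 2 [ 0.6189 -0.3536 -0.4612] [0.6, 0.5]
pointer 2 [ 0.419  -0.1881  0.1523] [0.5, 1.9]
home: origin [ 0.4895 -0.2212  0.105 ] boss [ 0.5091 -0.2301  0.1512] ptr [ 0.4136 -0.1868  0.1439]
carousel seen [274.4 166.7] home would be [273.1684 164.1838]
carousel seen [393.  209.3] home would be [392.9463 208.7088]
carousel seen [317.6  29.2] home would be [318.779   33.1747]
boss_top seen [233.1 271.3] home would be [265.3748 153.8178]
boss_top seen [401.1 200.5] home would be [397.745  200.2459]
pointer seen [296.8 148.3] home would be [298.6472 149.3046]
pointer seen [317.4 113.3] home would be [318.8968 116.2698]
wrist [('index', [{'at': [316.5, 118.8], 'confidence': 0.55}])] index pred [318.97904675 120.10051352]
[(-30, 127), (-28, 126), (-26, 126), (-24, 125), (-22, 125), (-20, 126), (-18, 126), (-16, 126), (-14, 125), (-12, 126), (-10, 126), (-8, 126), (-6, 128), (-4, 164), (-2, 77), (0, 41), (2, 92), (4, 146), (6, 127
[... 299 characters left out ...]
), (-18, 37), (-16, 45), (-14, 52), (-12, 57), (-10, 60), (-8, 61), (-6, 61), (-4, 62), (-2, 61), (0, 58), (2, 52), (4, 47), (6, 50), (8, 55), (10, 59), (12, 60), (14, 60), (16, 60), (18, 59), (20, 59), (22, 59), (24, 57), (26, 56), (28, 55), (30, 54)]
scene [('index', [{'at': [484.1, 182.5], 'confidence': 0.63}])] index pred [299.69951182 143.86549297]
[(-30, 136), (-28, 141), (-26, 144), (-24, 146), (-22, 147), (-20, 150), (-18, 152), (-16, 155), (-14, 155), (-12, 154), (-10, 148), (-8, 138), (-6, 120), (-4, 100), (-2, 83), (0, 83), (2, 98), (4, 120), (6, 138), (8, 149), (10, 154), (12, 155), (14, 155), (16, 154), (18, 154), (20, 155), (22, 155), (24, 155), (26, 155), (28, 154), (30, 153)]
```

The pointer is dark at 0° ± 1° in both the wrist and scene views, so the heading is right and the carousel is home and released.

```bash
python3 -c "from station import manip as m; print(m.finish_job())"
```

```text
the job is handed in; nothing more can be done
None
```

The carousel is on the spindle of the smallest stand, fully home by a press check, released with its pointer within about 1° of the index finger, and handed in at 40 s; I viewed 12 pictures, two over the limit of 10.

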